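# Seat the foot block in the easel clamp and hold the hidden bolt head

### The arm

A 6-joint arm with a two-finger parallel gripper is mounted at the origin on the work surface. World frame = base frame: x ahead of the robot, y to its left, z up, the work surface at z = 0. Lengths are in m, angles in rad, forces in N, time in s.
With the tool pointing down it reaches from about 0.35 to 0.775 m from the base axis. Payload 7.3 kg.
Tool frame: the origin (TCP) lies midway between the tips of the shut fingers; the grasp point (between the pads) lies 19 mm behind it; z points along the fingers, y is the line along which they close (so a half turn about z gives the same grasp; the last joint's range is limited). The gripper opens to 92 mm and grips with 3 to 60 N. Pads are 19 mm wide; open, the fingers measure 130 mm over their backs; the gripper's body (75 mm by 190 mm) begins 47 mm behind the grasp point.
Start: joints at [0.991, 0.342, 1.524, -0, 1.275, -0.146], TCP at [0.221, 0.476, 0.227] pointing down, gripper open.
Joint ranges: [-2.53, 2.53], [-0.77, 2.02], [0.04, 2.7], [-1, 4.14], [0.28, 2.66], [-3.11, 3.11]. Speed limits (rad/s): [2.57, 2.57, 3.14, 3.14, 3.14, 3.14].

### API

Orientations are given as [roll, pitch, yaw] about the fixed x, y, z axes, in that order (R = Rz(yaw) Ry(pitch) Rx(roll)).
In Python, from cell import monitor, vision, workorder gives the robot as it stands.
- The arm moves only by the tool move_arm, never from a script. Its argument "rows" is a list of rows, each a list of 5 numbers: the shift along the world's x, y, z in mm, then the turn about the world's z in rad, then the closure, from -1 (fully open) to 1 (shut). A call has 1 to 12 rows; each row shifts and turns the commanded pose from where the row before left it; what a row does not reach is not made up. A row lasts 1/10 s, in which the tool goes at most 50 mm and 8.59 degrees, less where a joint would pass 70% of its speed; a pose out of reach is approached as far as the arm can. A call is refused whole if a number of a shift passes 50 or a number of a turn 0.15, either way. A call with a gripper value outside its range is refused whole. The fingers move at their own pace and stop on an object; "newtons" is the grip in N (left out, the last holds). Time passes only in rows, so rows that do not move let the fingers close. It gives the time, the measured TCP pose, the force, the opening and the grip force at its end, in the units of the state.
- monitor.observe(): the state, without advancing time (a new reading comes with each control period).
- vision.read_camera(name): name is "scene" or "side" or "wrist"; returns the picture (480x640x3 uint8, red, green, blue); there is no depth.
- vision.get_calibration(name): a dict with "K" (3x3 intrinsics, pixels), "k1" (the pictures are not rectified: a ray, as slopes to the right and down, at radius r is drawn at 1 + k1 r^2 times it, then the intrinsics apply), "T" (4x4, takes a point from camera to world coordinates); the wrist camera has in their place "mount" (4x4, takes a point from camera to tool coordinates, whose origin is the TCP and whose axes are the flange's). Camera axes: x right, y up, looking along -z (the intrinsics and any distortion apply to the point x, -y, -z); pixel columns grow to the right and rows downward; lengths in m; the calibration is good to about 2 mm. A picture is of the moment at which its call begins: read the wrist's pose just before it. get_calibration takes no time and is no camera call.
- workorder.hand_in(): hands the job in; it is judged then, once.
The state is a dict: "time": time; "qpos": joint angles; "qvel": joint speeds; "joint_efforts": joint torques, N m; "tool_pos": TCP position; "tool_rot": TCP orientation; "contact_force": force on the tool from outside, world axes, zero at the start; "torque": the same for the moment, N m; "opening": finger opening in m; "grip_force": force on a finger pad.
Only numpy, scipy, OpenCV 4.12 (cv2) and the standard library are available. Lean on these libraries where they do the work, as an engineer would, in place of code of your own. Each camera call takes 0.05 s, during which the arm holds its last target. There are 200 camera calls.

### The job

Seat the loose plain wooden foot block flat and square, fully down in the pocket of the easel's clamp base, and let go of it. Then reach down into the narrow gap behind the steel bracket, pinch the bolt's tab-shaped head across its two wide flat faces so that it stands upright, and hold it there so it cannot turn while I wind the nut at the front: finish while still holding it, without letting go. Leave the other things on the table where they are.

Things in the scene. Friction and masses are not known exactly. Their poses are not given: they have to be found in the camera images.
- clamp_base: Wooden clamp base of an easel, fixed, 232 x 160 mm (own x -150 to +82, y -80 to +80). Origin on the table, under the middle of the bracket's rear face; z up, x from the pocket towards the bracket and back rail (roughly away from the robot), y along the bracket. Deck top 18 mm above the table.
- pocket (a point): Centre of the floor of the rectangular pocket in the deck, 8 mm above the table, at x -90, y 0 in the base's frame, same axes. The pocket is 75 mm along x, 45 mm along y, 10 mm deep below the deck; upright walls.
- bracket (a point): Middle of the top edge of the upright steel bracket plate, 100 mm above the table, same axes as the base. Plate: x -5 to 0, 110 mm wide. In front of it a nut and pressure plate (base's x -34 to -5, 36 mm wide, up to 84 mm high), not to be handled.
- gap (a point): Middle of the mouth of the gap behind the bracket, 100 mm above the table, same axes as the base. The gap is 46 mm wide (base's x 0 to +46), open above and at both ends; behind it a wooden back rail, 20 mm thick, 150 mm wide, top also at 100 mm. Gap floor (deck) at 18 mm.
- block_mid (a point): Centre of the loose plain wooden foot block, 70 (x) x 40 (y) x 36 mm high, about 75 g, lying flat on the table left or right of the clamp base. It fits the pocket with its long side along the base's x, either way round, and then stands 26 mm above the deck. (The larger block with a cork sole is a sanding block, not this.)
- bolt_head (a point): Centre of the steel bolt head in the gap: base's x +24, y 0, 72 mm above the table. The bolt's axis is the base's x. The head is a tab 16 mm along the axis, 36 mm tall and 12 mm wide when upright; pinch its two 16 x 36 mm faces along the base's y. A 10 mm round sleeve joins it to the bracket. Axes: the base's, turned by joint bolt.
- bolt (a joint): Turn of the bolt about the base's x, rad: 0 with the tab upright, positive when its top leans to the base's -y. It starts at 0.2 to 0.3; its twisted rubber sleeve (0.2 N m/rad, rest at 0.25, some friction) turns it back there if let go. Flat upright jaws closing on it along the base's y with 20 N or more straighten it.
There are look-alikes about, which are no part of the job. Of the things like the part that bears block_mid, leave any that is black, green or red; of the rest the smaller one is meant.

How it is judged:
On the way:
1. the foot block sits flat and square on the pocket's floor, let go (x of block_mid in the frame of clamp_base between -0.094 and -0.086 m and y of block_mid in the frame of clamp_base between -0.004 and 0.004 m and z of block_mid in the frame of clamp_base between 0.0235 and 0.0285 m and angle between block_mid's own z axis and vertical below 0.05 rad and angle between the x axis of block_mid and the x axis of clamp_base, either way round below 0.1 rad and contact force between the fingers and block below 0.1 N and linear speed of block below 0.02 m/s), for 0.2 s.
At the end, for the whole second after the job is handed in: Block untouched on the pocket floor (centre within 4 mm sideways, 2.5 mm in height, tilt < 0.05, square within 0.1 rad); bolt head pinched with over 5 N, upright within 0.08 rad, grasp point within 18 mm of it, 9 mm along the bracket and 47 to 103 mm above the table (x of block_mid in the frame of clamp_base between -0.094 and -0.086 m and y of block_mid in the frame of clamp_base between -0.004 and 0.004 m and z of block_mid in the frame of clamp_base between 0.0235 and 0.0285 m and angle between block_mid's own z axis and vertical below 0.05 rad and angle between the x axis of block_mid and the x axis of clamp_base, either way round below 0.1 rad and value of joint bolt between -0.08 and 0.08 rad and contact force between the fingers and bolt above 5 N and horizontal distance between the grasp point and bolt_head below 0.018 m and y of the grasp point in the frame of clamp_base between -0.009 and 0.009 m and z of the grasp point in the frame of clamp_base between 0.047 and 0.103 m and contact force between the fingers and block below 0.1 N); the arm keeps its last pose, push and grip.
It fails at once if another thing on the table was shifted by more than 30 mm (distance of any of tape, sanding_block, screwdriver, wrench, ink, knife, tin from where it was at the start of the episode above 0.03 m).
It also fails if it takes over 48 s, if anything falls off the work surface, if the arm or the gripper's body presses on something with over 40 N, if the wrist force passes 120 N, or if a joint passes its speed limit or range.

## Working session

There is one attempt and no reset: what is moved stays moved. The work goes in short steps, Python scripts to look and compute and a tool call to move; the robot and the scene stay as the last step left them, time stands still between calls to the robot, and variables do not carry over. Pictures are saved under pics/ and viewed, at most 10 in all, crops included, and the job is handed in when it is done.

Besides the shell and the picture viewer there is one more tool, called after "Call:" in YAML: its name, and indented under it one key for each argument. move_arm: Moves the arm, as the interface text tells. Its arguments: {"type":"object","properties":{"rows":{"type":"array","items":{"type":"array","items":{"type":"number"}}},"newtons":{"type":"number"}},"required":["rows"]}

```bash
mkdir -p pics
cat > h.py <<'E'
import numpy as np, cv2
from cell import monitor, vision, workorder
from scipy.spatial.transform import Rotation as R
def snap(n,f=None):
    s=monitor.observe(); im=vision.read_camera(n)
    if f: cv2.imwrite('pics/'+f,cv2.cvtColor(np.array(im),cv2.COLOR_RGB2BGR))
    return s,np.array(im)
def camT(n,s=None):
    c=vision.get_calibration(n)
    if 'T' in c: return c,np.array(c['T'])
    T=np.eye(4);T[:3,:3]=R.from_euler('xyz',s['tool_rot']).as_matrix();T[:3,3]=s['tool_pos']
    return c,T@np.array(c['mount'])
def ray(n,uv,s=None):
    c,T=camT(n,s);K=np.array(c['K'])
    uv=np.array(uv,float).reshape(-1,1,2)
    p=cv2.undistortPoints(uv,K,np.array([c['k1'],0,0,0,0.])).reshape(-1,2)
    d=np.c_[p[:,0],-p[:,1],-np.ones(len(p))]@T[:3,:3].T
    return T[:3,3],d
def onz(n,uv,z,s=None):
    o,d=ray(n,uv,s); return o+d*((z-o[2])/d[:,2])[:,None]
def proj(n,P,s=None):
    c,T=camT(n,s);P=np.array(P,float).reshape(-1,3)
    q=(P-T[:3,3])@T[:3,:3]; q=q*[1,-1,-1]
    return cv2.projectPoints(q,np.zeros(3),np.zeros(3),np.array(c['K']),np.array([c['k1'],0,0,0,0.]))[0].reshape(-1,2)
E
python3 - <<'E'
from h import *
for n in ['scene','side','wrist']:
    s,_=snap(n,n+'0.png'); c,T=camT(n,s); print(n,np.array(c['K']).round(1).tolist(),c['k1'],T.round(3).tolist())
print(s)
E
```

```text
scene [[575.6, 0.0, 311.2], [0.0, 575.6, 230.5], [0.0, 0.0, 1.0]] -0.05315977401670765 [[-0.608, -0.671, 0.425, 1.032], [0.794, -0.506, 0.337, 0.394], [-0.011, 0.542, 0.84, 1.208], [0.0, 0.0, 0.0, 1.0]]
side [[505.4, 0.0, 318.5], [0.0, 505.4, 247.4], [0.0, 0.0, 1.0]] -0.09076655976074616 [[0.771, 0.383, -0.508, -0.054], [-0.636, 0.472, -0.61, -0.674], [0.006, 0.794, 0.608, 0.746], [0.0, 0.0, 0.0, 1.0]]
wrist [[418.9, 0.0, 316.1], [0.0, 418.9, 237.4], [0.0, 0.0, 1.0]] -0.001619571584504195 [[0.42, -0.867, -0.267, 0.149], [0.907, 0.402, 0.125, 0.509], [-0.001, -0.294, 0.956, 0.384], [0.0, 0.0, 0.0, 1.0]]
{'time': 0.1, 'qpos': array([ 9.90977850e-01,  3.42622389e-01,  1.52490523e+00,  1.04225255e-05,
        1.27539405e+00, -1.46004402e-01]), 'qvel': array([-0.00128362, -0.00025965, -0.00292881,  0.00159957,  0.00175443,
       -0.00146093]), 'joint_efforts': array([ 1.99236092e-03, -4.32007492e+01, -2.44693065e+01,  7.19501940e-02,
        5.26005775e-02, -1.12368791e-04]), 'tool_pos': array([0.22045886, 0.47607956, 0.22613605]), 'tool_rot': array([-3.14027923e+00, -2.03213824e-04,  2.70777540e+00]), 'contact_force': array([-0.60372759, -0.05214147,  0.75137521]), 'torque': array([-0.00733816, -0.04853191,  0.00685639]), 'grip_force': 0.0, 'opening': 0.091537287038954}
```

View pics/scene0.png

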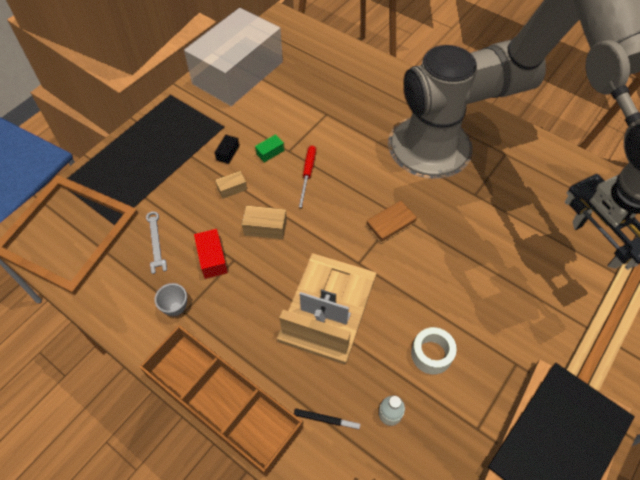

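View pics/side0.png

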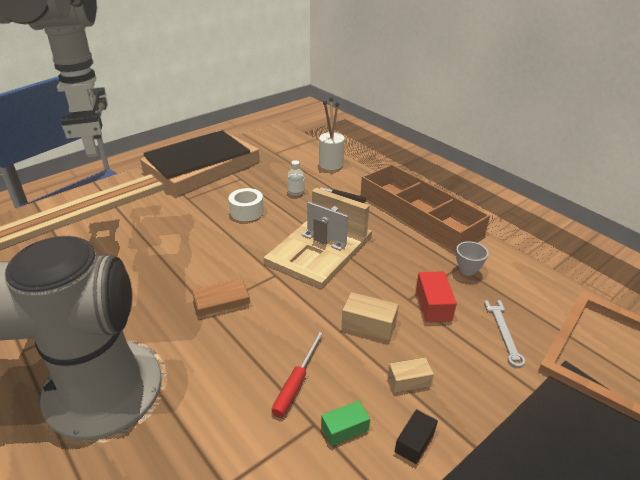

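The foot-block candidates in the scene view are:
- small plain block at (231,184)
- larger wooden block at (264,221)
- flat brown piece at (392,220)
- red block at (210,253)
- green block at (270,148)
- black block at (228,149)

The description rules out black, green and red, and the smaller of the rest is (231,184). In the side view it is at (411,376). The clamp base is at (325,305) in the scene view. I'll check the choice in one close crop.

Run:
```python
import cv2,numpy as np
a=cv2.imread('pics/scene0.png');b=cv2.imread('pics/side0.png')
f=lambda im,x,y,w,h,s:cv2.resize(im[y:y+h,x:x+w],None,fx=s,fy=s,interpolation=cv2.INTER_CUBIC)
A=f(a,205,160,90,75,4.4);B=f(b,335,285,110,115,3.3)  # blocks
C=f(a,270,245,115,120,3.4);D=f(b,255,180,125,110,3.2)
o=np.zeros((600,800,3),np.uint8)
for im,x,y in((A,0,0),(B,400,0),(C,0,332),(D,400,332)):
    h=min(im.shape[0],600-y);w=min(im.shape[1],800-x)
    if y==0:h=min(h,330)
    o[y:y+h,x:x+w]=im[:h,:w]
o[332:600,0:391]=f(a,270,250,115,79,3.4)[:268,:391]
cv2.imwrite('pics/crop1.png',o)
```

```text
(no output)
```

View pics/crop1.png

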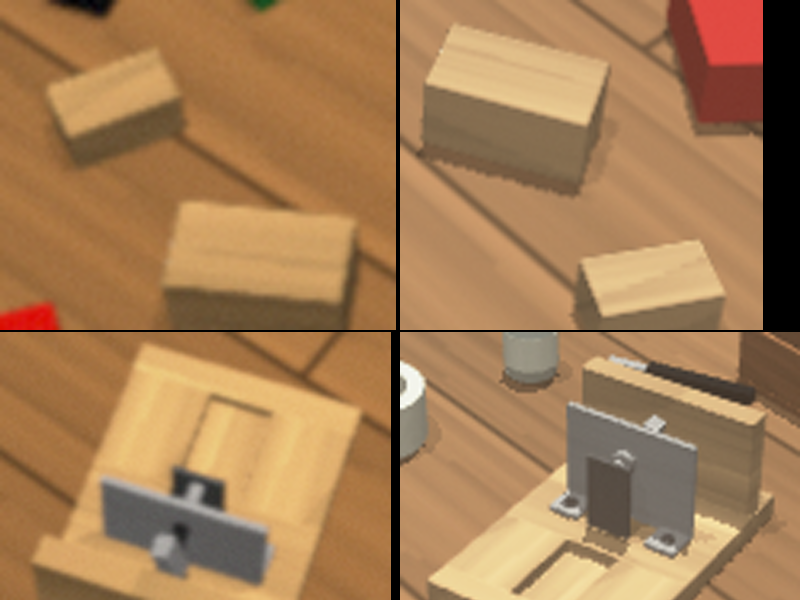

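The small plain block is confirmed by the crop: no cork sole, scene top face around (231,178). The big block's lower edge is darker, which fits the sanding block. Next are coarse positions.

Run:
```python
from h import *
np.set_printoptions(precision=4,suppress=True)
c=np.array([(48,97),(155,50),(182,97),(72,137)])/4.4+[205,160]
P=onz('scene',c-.4,.036);print(P,P.mean(0),[np.linalg.norm(P[i]-P[i-1]) for i in range(4)])
c=(np.array([(582,262),(698,242),(723,292),(607,316)])-[400,0])/3.3+[335,285]
P=onz('side',c-.4,.036);print(P.mean(0),[np.linalg.norm(P[i]-P[i-1]) for i in range(4)])
f=(np.array([(145,345),(360,410)])-[0,332])/3.4+[270,250]
F=onz('scene',f-.4,.018);print('front',F)
b=(np.array([(102,481),(269,529)])-[0,332])/3.4+[270,250]
B=onz('scene',b-.4,.1);print('bracket top',B,np.linalg.norm(B[0]-B[1]))
ex=B.mean(0)-F.mean(0);print('yaw',np.arctan2(ex[1],ex[0]))
g=B[1]-B[0];print('yaw2',np.arctan2(g[1],g[0]));g=F[1]-F[0];print('yaw3',np.arctan2(g[1],g[0]),np.linalg.norm(g))
```

```text
[[ 0.4681 -0.3632  0.036 ]
 [ 0.4041 -0.3361  0.036 ]
 [ 0.421  -0.3003  0.036 ]
 [ 0.4813 -0.3322  0.036 ]] [ 0.4436 -0.3329  0.036 ] [np.float64(0.03370779084717782), np.float64(0.06956889992381467), np.float64(0.039664182229744424), np.float64(0.06828392648661254)]
[ 0.4426 -0.3378  0.036 ] [np.float64(0.03741611087567711), np.float64(0.06696432208516948), np.float64(0.03542337587571037), np.float64(0.06598029005316844)]
front [[ 0.48   -0.041   0.018 ]
 [ 0.432   0.1091  0.018 ]]
bracket top [[0.6134 0.0276 0.1   ]
 [0.577  0.1307 0.1   ]] 0.10931603984443196
yaw 0.3136071249997875
yaw2 1.9101439128509863
yaw3 1.880471844402528 0.15765988304057812
```

Call:
move_arm:
  rows:
    - [22,-34,0,0,-1]
    - [23,-34,0,0,-1]
    - [22,-34,0,0,-1]
    - [23,-34,0,0,-1]
    - [22,-34,0,0,-1]
    - [23,-34,0,0,-1]
    - [22,-34,0,0,-1]
    - [23,-34,0,0,-1]
    - [22,-34,0,0,-1]
    - [23,-34,0,0,-1]
    - [22,-34,0,0,-1]
    - [23,-32,0,0,-1]

```text
time: 1.35
tool_pos: [0.4912, 0.0687, 0.2266]
tool_rot: [-3.142, -0.0, 2.707]
contact_force: [0.9, 0.6, -0.1]
opening: 0.0917
grip_force: 0.0
```

Call:
move_arm:
  rows:
    - [0,0,0,0,-1]
    - [0,0,0,0,-1]

```text
time: 1.55
tool_pos: [0.4904, 0.0699, 0.2262]
tool_rot: [-3.141, -0.001, 2.706]
contact_force: [-0.3, -0.4, 0.6]
opening: 0.0918
grip_force: 0.0
```

Run:
```python
from h import *
s,_=snap('wrist','w1.png');print(s['tool_pos'],s['tool_rot'])
import json;json.dump({k:list(map(float,s[k])) for k in('tool_pos','tool_rot')},open('w1.json','w'))
```

```text
[0.49043661 0.06993332 0.22620747] [-3.14140874e+00 -1.48037959e-03  2.70574295e+00]
```

View pics/w1.png

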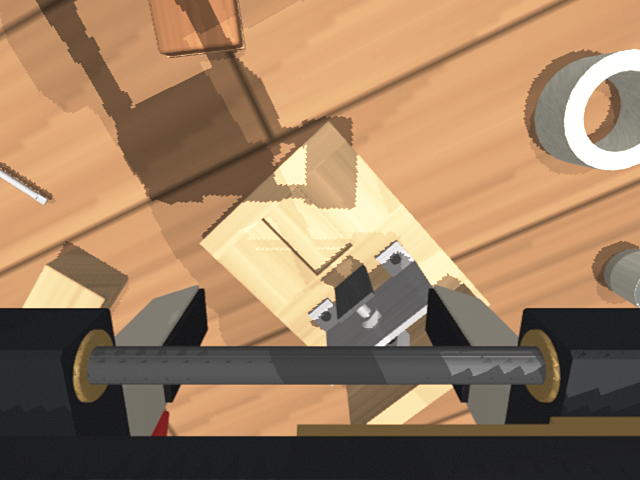

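The wrist view shows the clamp base's deck with front corners near (201,242) and (332,122), pocket walls along (263,219)-(318,273)-(352,244), and the bracket at (370,320).

```bash
cat > base.py <<'E'
from h import *
import json
np.set_printoptions(precision=4,suppress=True)
from scipy.optimize import least_squares
def edge(img,p,q,n=40,w=7):
    # sub-pixel strongest gradient across the line p-q
    p,q=np.array(p,float),np.array(q,float);t=(q-p)/np.linalg.norm(q-p);nn=np.array([-t[1],t[0]])
    g=cv2.GaussianBlur(img.astype(np.float32),(0,0),1);offs=np.arange(-w,w+.1,.5);out=[]
    for a in np.linspace(.08,.92,n):
        c=p+a*(q-p);m=(c+offs[:,None]*nn).astype(np.float32)
        v=cv2.remap(g,m[:,0].reshape(-1,1),m[:,1].reshape(-1,1),1).reshape(len(offs),3)
        k=np.abs(np.diff(v,axis=0)).sum(1).argmax();out.append(c+(offs[k]+.25)*nn)
    out=np.array(out)
    for _ in range(3):
        vx,vy,x0,y0=cv2.fitLine(out.astype(np.float32),cv2.DIST_HUBER,0,.01,.01).ravel()
        r=np.abs((out-[x0,y0])@[-vy,vx]);out=out[r<max(1.,np.median(r)*2)]
    return out
E
python3 - <<'E'
from base import *
s=json.load(open('w1.json'));im=cv2.imread('pics/w1.png')
E={}
for k,p,q,z in(('front',(201,242),(332,122),.018),('+y',(332,122),(430,235),.018),('-y',(201,242),(305,335),.018)):
    e=edge(im,p,q);P=onz('wrist',e,z,s)
    d=np.linalg.svd(P[:,:2]-P[:,:2].mean(0))[2][0];print(k,len(e),P.mean(0),np.arctan2(d[1],d[0])%np.pi);E[k]=(P.mean(0)[:2],d)
def X(a,b):
    A=np.c_[E[a][1],-E[b][1]];return E[a][0]+E[a][1]*np.linalg.solve(A,E[b][0]-E[a][0])[0]
c1,c2=X('front','+y'),X('front','-y');print('corners',c1,c2,np.linalg.norm(c1-c2))
dy=c1-c2;yaw=np.arctan2(-dy[0],dy[1]);o=(c1+c2)/2+.15*np.array([np.cos(yaw),np.sin(yaw)]);print('yaw',yaw,'origin',o,'pocket',(c1+c2)/2+.06*np.array([np.cos(yaw),np.sin(yaw)]))
pk=onz('wrist',[(263,219),(318,273),(352,244)],.018,s);u=np.array([[np.cos(yaw),np.sin(yaw)],[-np.sin(yaw),np.cos(yaw)]]);print((pk[:,:2]-o)@u.T)
pk=onz('wrist',[(263,219),(318,273),(352,244)],.008,s);print((pk[:,:2]-o)@u.T)
br=onz('wrist',[(324,383),(427,300)],.1,s);print(br,(br[:,:2]-o)@u.T)
E
```

```text
front 35 [0.4541 0.0365 0.018 ] 1.8773164742845396
+y 35 [0.5016 0.1308 0.018 ] 0.3099502135370476
-y 40 [ 0.5436 -0.0237  0.018 ] 0.30868676684924423
corners [0.4314 0.1083] [ 0.4796 -0.0441] 0.15988277378274468
yaw 0.30652014748964307 origin [0.5985 0.0773] pocket [0.5127 0.0502]
[[-0.126  -0.0207]
 [-0.0539 -0.0195]
 [-0.0539  0.0228]]
[[-0.1249 -0.0234]
 [-0.0509 -0.0221]
 [-0.0509  0.0213]]
[[0.61   0.0209 0.1   ]
 [0.5767 0.1204 0.1   ]] [[-0.0061 -0.0573]
 [-0.0078  0.0476]]
```

Call:
move_arm:
  rows:
    - [-6,-40,0,0,-1]
    - [-6,-40,0,0,-1]
    - [-6,-40,0,0,-1]
    - [-6,-40,0,0,-1]
    - [-6,-40,0,0,-1]
    - [-6,-40,0,0,-1]
    - [-6,-40,0,0,-1]
    - [-6,-40,0,0,-1]
    - [-6,-40,0,0,-1]
    - [0,-20,0,0,-1]
    - [0,0,0,0,-1]
    - [0,0,0,0,-1]

```text
time: 2.8
tool_pos: [0.4368, -0.308, 0.2266]
tool_rot: [3.141, -0.001, 2.709]
contact_force: [0.6, -0.1, 0.3]
opening: 0.0918
grip_force: 0.0
```

Run:
```python
from h import *
s,_=snap('wrist','w2.png');print(s['tool_pos'],s['tool_rot'])
import json;json.dump({k:list(map(float,s[k])) for k in('tool_pos','tool_rot')},open('w2.json','w'))
```

```text
[ 0.43681217 -0.30801693  0.22657414] [ 3.14060634e+00 -8.61390301e-04  2.70859380e+00]
```

View pics/w2.png

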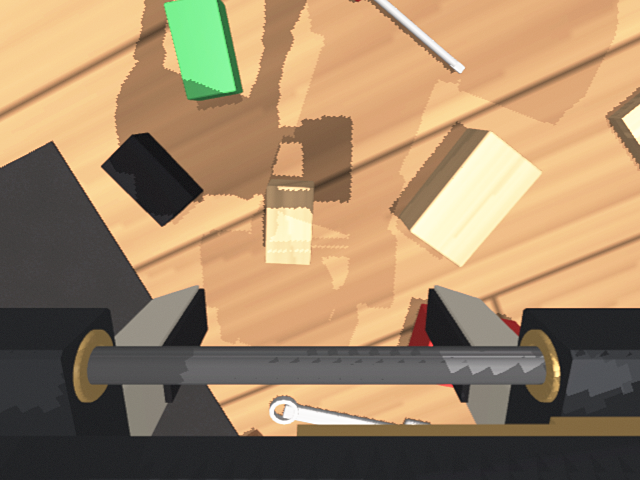

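The block's top face shows at about (267-313, 180-265), almost aligned with the fingers. Next is its exact pose.

Run:
```python
from base import *
s=json.load(open('w2.json'));im=cv2.imread('pics/w2.png')
cv2.imwrite('pics/w2c.png',cv2.resize(im[165:280,240:340],None,fx=5,fy=5,interpolation=cv2.INTER_CUBIC))
L={}
for k,p,q in(('l',(269,205),(267,262)),('r',(313,200),(310,262)),('b',(267,264),(310,265)),('t',(269,182),(313,182))):
    e=edge(im,p,q,w=5);P=onz('wrist',e,.036,s);d=np.linalg.svd(P[:,:2]-P[:,:2].mean(0))[2][0];print(k,len(e),e[0],e[-1],P.mean(0),np.arctan2(d[1],d[0]));L[k]=P
Y=2.7086;u=np.array([np.cos(Y),np.sin(Y)])
print(onz('wrist',[(269,178),(313,178),(310,265),(267,264)],.036,s))
```

```text
l 40 [265.592 209.446] [265.4111 257.3786] [ 0.4407 -0.3581  0.036 ] -0.46822813218085074
r 32 [312.5103 204.9479] [309.4909 257.0038] [ 0.4558 -0.3215  0.036 ] -0.47204113056999397
b 40 [270.4807 262.3305] [306.5658 264.6701] [ 0.474  -0.3521  0.036 ] 1.0764764420475657
t 40 [272.52 185.25] [309.48 186.25] [ 0.4127 -0.32    0.036 ] 1.0972949604510693
[[ 0.3989 -0.3337  0.036 ]
 [ 0.4143 -0.3004  0.036 ]
 [ 0.4833 -0.3354  0.036 ]
 [ 0.4664 -0.3696  0.036 ]]
```

View pics/w2c.png

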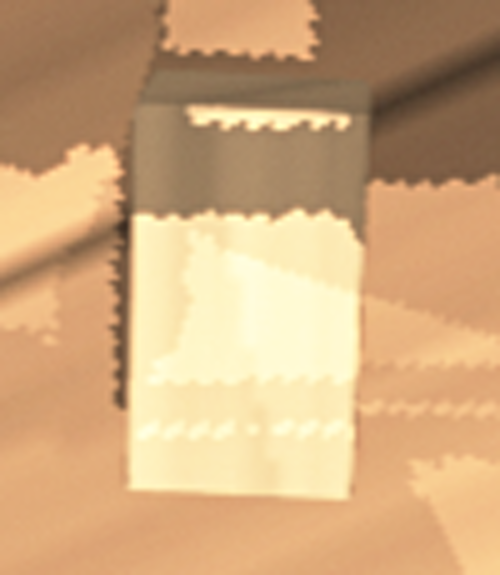

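The crop shows the top face bounded by rows 186 to 264, giving 69 x 40 mm. The centre is (0.443, -0.3365) and the yaw is -0.47, so I'll pick it with a narrowed opening to clear the sanding block.

Call:
move_arm:
  rows:
    - [6,-28.5,-20,-0.037,-0.3]
    - [0,0,-45,0,-0.3]
    - [0,0,-45,0,-0.3]
    - [0,0,-40,0,-0.3]
    - [0,0,-25,0,-0.3]
    - [0,0,-15,0,-0.3]
    - [0,0,-12,0,-0.3]
    - [0,0,-10,0,-0.3]
    - [0,0,0,0,-0.3]
  newtons: 25

```text
time: 3.75
tool_pos: [0.4426, -0.337, 0.014]
tool_rot: [3.141, -0.001, 2.672]
contact_force: [-0.2, 1.0, 0.9]
opening: 0.0595
grip_force: 0.0
```

Call:
move_arm:
  rows:
    - [0,0,0,0,0.5]
    - [0,0,0,0,0.5]
    - [0,0,0,0,0.5]
    - [0,0,0,0,0.5]
    - [0,0,0,0,0.5]
    - [0,0,0,0,0.5]
  newtons: 25

```text
time: 4.35
tool_pos: [0.443, -0.3384, 0.0156]
tool_rot: [-3.141, 0.001, 2.671]
contact_force: [-0.3, 1.0, 5.9]
opening: 0.0401
grip_force: 25.0
```

Call:
move_arm:
  rows:
    - [0,0,35,0,0.5]
    - [0,0,45,0,0.5]
    - [5,5,45,0.03,0.5]
    - [8,43,10,0.1,0.5]
    - [8,43,0,0.1,0.5]
    - [8,43,0,0.1,0.5]
    - [8,43,0,0.1,0.5]
    - [8,43,0,0.1,0.5]
    - [8,43,0,0.1,0.5]
    - [8,43,0,0.1,0.5]
    - [8,43,0,0.047,0.5]
    - [0.7,37.7,0,0,0.5]

```text
time: 5.55
tool_pos: [0.5127, 0.0506, 0.1496]
tool_rot: [3.142, 0.0, -2.833]
contact_force: [0.7, -0.1, -0.8]
opening: 0.04
grip_force: 25.0
```

Call:
move_arm:
  rows:
    - [0,0,-40,0,0.5]
    - [0,0,-35,0,0.5]
    - [0,0,-20,0,0.5]
    - [0,0,-15,0,0.5]
    - [0,0,0,0,0.5]

```text
time: 6.05
tool_pos: [0.5107, 0.0486, 0.0377]
tool_rot: [3.14, -0.005, -2.835]
contact_force: [-0.3, -0.4, -2.1]
opening: 0.0398
grip_force: 25.0
```

Run:
```python
from h import *
s,a=snap('scene','s3.png');s,w=snap('wrist','w3.png');s,d=snap('side','d3.png');print(s['tool_pos'],s['tool_rot'],s['contact_force'])
c=lambda im,x,y,w,h,f:cv2.resize(im[y:y+h,x:x+w],None,fx=f,fy=f,interpolation=2)
A=c(a,270,215,120,100,3.2);D=c(d,250,190,130,105,3.2)[:320,:400]
W=w[60:340,80:560]
o=np.zeros((600,800,3),np.uint8);o[:320,:384]=A;o[:320,384:784]=D[:320,:400];o[320:600,:480]=W
cv2.imwrite('pics/c3.png',o[:,:,::-1])
```

```text
[0.51238662 0.04853099 0.03987383] [ 3.14142061e+00 -3.43285349e-04 -2.83541193e+00] [-0.03962489  0.54366228 -0.37390462]
```

View pics/c3.png

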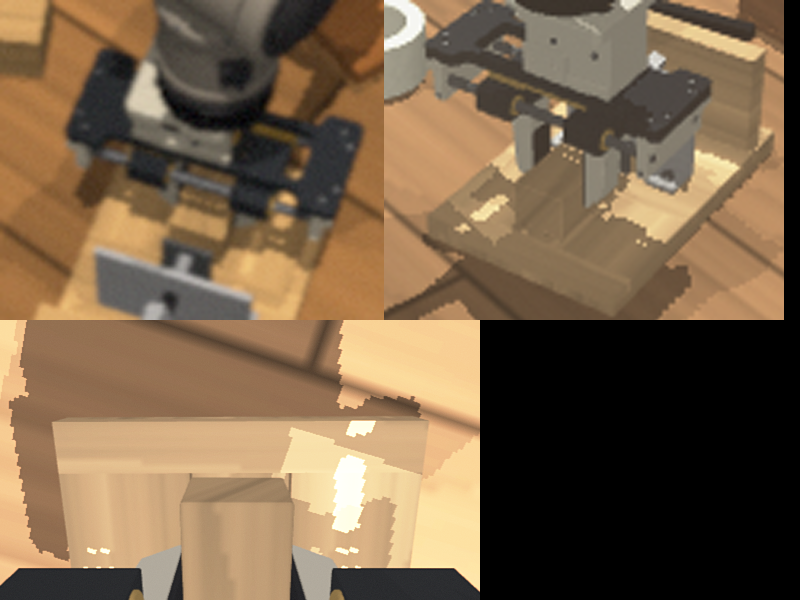

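Wrist view: the block's top front edge is at image (263-372, 243), the front deck edge is at row ~161, and the pocket's left and right edges are just visible at ~(270/370, 215). The block looks square over the pocket. I'll check that numerically.

Run:
```python
from base import *
s=monitor.observe();im=cv2.imread('pics/w3.png');print(s['tool_pos'],s['tool_rot'])
yaw=.308;o=np.array([.5985,.0773]);u=np.array([[np.cos(yaw),np.sin(yaw)],[-np.sin(yaw),np.cos(yaw)]])
zt=.04-.014+.036
for k,p,q,z in(('blockend',(266,243),(370,243),zt),('blockL',(263,250),(263,300),zt),('blockR',(372,250),(371,300),zt),('front',(140,163),(370,160),.018),('deckL',(133,162),(150,300),.018),('deckR',(508,162),(492,300),.018),('pockL',(271,214),(271,230),.018),('pockR',(370,214),(370,240),.018)):
    e=edge(im,p,q,w=4);P=onz('wrist',e,z,s)
    Q=(P[:,:2]-o)@u.T;d=np.linalg.svd(Q-Q.mean(0))[2][0];print(k,len(e),e[0],e[-1],Q.mean(0),np.arctan2(d[1],d[0])%np.pi)
print('tcp',(s['tool_pos'][:2]-o)@u.T)
```

```text
[0.5129 0.0485 0.0404] [-3.1413  0.001  -2.8355]
blockend 38 [274.32 241.25] [361.68 242.25] [-0.1264 -0.0016] 1.5660989927628994
blockL 39 [259.75 254.  ] [259.25 296.  ] [-0.1143 -0.022 ] 3.0998160528199885
blockR 38 [373.6697 254.035 ] [372.3728 293.8711] [-0.1145  0.0177] 0.003042825007936143
front 39 [158.3837 161.5101] [351.6033 160.49  ] [-0.1484 -0.0286] 1.5757705398305961
deckL 39 [132.6231 173.254 ] [147.5295 286.0794] [-0.1177 -0.0808] 3.140735182037369
deckR 38 [507.465  173.1264] [492.535  288.8736] [-0.1163  0.08  ] 0.0032580997161147226
pockL 37 [268.25   216.3138] [267.25 228.72] [-0.1212 -0.0236] 2.984539542510438
pockR 40 [371.75 216.08] [370.25 237.92] [-0.1191  0.0222] 3.119407558376477
tcp [-0.0903 -0.0015]
```

Run:
```python
from base import *
s=monitor.observe();im=cv2.imread('pics/w3.png')
yaw=.308;o=np.array([.5985,.0773]);u=np.array([[np.cos(yaw),np.sin(yaw)],[-np.sin(yaw),np.cos(yaw)]])
g=im.astype(int).sum(2)
print(g[150:172,320].tolist());
for r in range(206,250,1): print(r,g[r,275:366:10].tolist(),g[r,266:273].tolist())
for r in (161,212,214,216,218,220,242):
    print(r,[round(float(((onz('wrist',[(318,r)],z,s)[0,:2]-o)@u.T)[0]),4) for z in(.018,.026,.062)])
cv2.imwrite('pics/c4.png',cv2.resize(im[195:255,245:390],None,fx=5.5,fy=5.5,interpolation=cv2.INTER_CUBIC))
```

```text
[339, 339, 337, 345, 337, 335, 359, 408, 415, 410, 418, 470, 524, 529, 527, 526, 530, 531, 531, 536, 535, 536]
206 [558, 558, 558, 562, 559, 529, 533, 531, 530, 641] [555, 557, 555, 561, 559, 554, 553]
207 [560, 564, 557, 565, 564, 525, 526, 531, 530, 641] [562, 560, 564, 563, 560, 563, 566]
208 [567, 566, 565, 561, 568, 535, 533, 534, 532, 644] [573, 566, 566, 570, 567, 570, 569]
209 [564, 566, 561, 562, 561, 539, 538, 537, 535, 648] [559, 565, 560, 562, 562, 560, 564]
210 [563, 561, 560, 561, 566, 540, 542, 547, 542, 654] [559, 556, 562, 561, 565, 563, 563]
211 [561, 559, 556, 558, 564, 551, 552, 548, 549, 660] [559, 560, 562, 567, 559, 563, 563]
212 [558, 554, 559, 559, 554, 549, 552, 545, 554, 662] [557, 556, 555, 553, 549, 552, 556]
213 [517, 531, 545, 562, 520, 514, 508, 483, 580, 579] [502, 496, 474, 432, 384, 419, 487]
214 [494, 530, 537, 563, 498, 515, 506, 481, 583, 576] [483, 473, 465, 415, 327, 362, 443]
215 [504, 536, 541, 565, 506, 517, 508, 489, 581, 569] [482, 475, 474, 416, 326, 364, 453]
216 [501, 529, 537, 559, 503, 513, 512, 482, 578, 503] [483, 476, 474, 417, 334
[... 2535 characters left out ...]
478, 471, 472, 474, 468]
245 [460, 419, 456, 467, 483, 472, 465, 466, 447, 439] [479, 483, 477, 478, 474, 471, 468]
246 [461, 428, 459, 472, 486, 480, 469, 473, 450, 449] [485, 480, 484, 479, 479, 478, 470]
247 [470, 427, 461, 472, 485, 474, 467, 472, 447, 446] [479, 484, 484, 484, 477, 472, 470]
248 [463, 425, 462, 475, 486, 474, 465, 472, 446, 446] [479, 484, 477, 482, 476, 472, 473]
249 [464, 429, 456, 467, 484, 475, 465, 473, 451, 445] [482, 485, 480, 481, 478, 476, 474]
161 [-0.1483, -0.1493, -0.1536]
212 [-0.126, -0.128, -0.1368]
214 [-0.1251, -0.1271, -0.1361]
216 [-0.1242, -0.1262, -0.1354]
218 [-0.1233, -0.1253, -0.1347]
220 [-0.1223, -0.1245, -0.134]
242 [-0.1121, -0.1147, -0.1263]
```

View pics/c4.png

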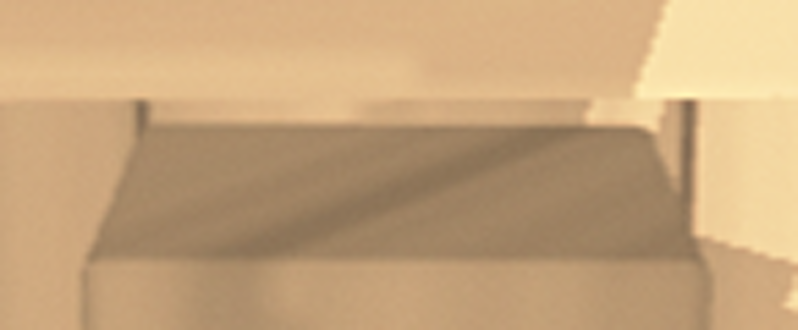

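Pocket front edge is at row 212.5 and the block's bottom edge at row 217.5. The side gaps are 1.5 px left and 8 px right. So the block needs to move +2.2 mm along base x and +1.4 mm along base y.

Call:
move_arm:
  rows:
    - [1.7,2,0,0,0.5]
    - [0,0,0,0,0.5]
    - [0,0,-4,0,0.5]
    - [0,0,-3,0,0.5]
    - [0,0,-3,0,0.5]
    - [0,0,0,0,0.5]
    - [0,0,0,0,0.5]

```text
time: 6.9
tool_pos: [0.514, 0.0506, 0.0296]
tool_rot: [3.141, -0.0, -2.835]
contact_force: [0.0, -0.6, -1.4]
opening: 0.0403
grip_force: 25.0
```

Block bottom is at about 15.6 mm, below the deck's 18 mm, with no contact force, so it has entered the pocket. I'll keep lowering.

Call:
move_arm:
  rows:
    - [0,0,-3,0,0.5]
    - [0,0,-2,0,0.5]
    - [0,0,-1.5,0,0.5]
    - [0,0,-1,0,0.5]
    - [0,0,0,0,0.5]
    - [0,0,0,0,0.5]

```text
time: 7.5
tool_pos: [0.514, 0.0506, 0.0235]
tool_rot: [-3.141, 0.0, -2.835]
contact_force: [-4.4, -0.7, 13.4]
opening: 0.0397
grip_force: 25.0
```

Call:
move_arm:
  rows:
    - [0,0,0,0,-0.3]
    - [0,0,0,0,-0.3]
    - [0,0,0,0,-0.3]
    - [0,0,0,0,-0.3]

```text
time: 7.9
tool_pos: [0.514, 0.0506, 0.022]
tool_rot: [3.141, -0.0, -2.835]
contact_force: [-0.5, -1.0, -0.5]
opening: 0.0592
grip_force: 0.0
```

Call:
move_arm:
  rows:
    - [0,0,10,0,-0.3]
    - [0,0,30,0,-0.3]
    - [0,0,40,0,-1]
    - [-10,-3,40,0,-1]
    - [-10,-3,20,0,-1]
    - [0,0,0,0,-1]

```text
time: 8.5
tool_pos: [0.4949, 0.0444, 0.1659]
tool_rot: [-3.139, 0.006, -2.835]
contact_force: [0.3, -0.4, -0.6]
opening: 0.0871
grip_force: 0.0
```

Run:
```python
from h import *
s,w=snap('wrist','w5.png');print(s['tool_pos'],s['tool_rot'],s['contact_force'])
import json;json.dump({k:list(map(float,s[k])) for k in('tool_pos','tool_rot')},open('w5.json','w'))
s,a=snap('scene','s5.png');s,d=snap('side','d5.png')
c=lambda im,x,y,w,h,f:cv2.resize(im[y:y+h,x:x+w],None,fx=f,fy=f,interpolation=2)
o=np.zeros((600,800,3),np.uint8);o[:280,:480]=w[100:380,80:560];o[280:600,:384]=c(a,270,245,120,100,3.2);o[280:600,384:784]=c(d,255,180,125,100,3.2)
cv2.imwrite('pics/c5.png',o[:,:,::-1])
```

```text
[0.49493324 0.04435767 0.16593026] [-3.13928066  0.00581236 -2.83548518] [ 0.30804314 -0.40386262 -0.55677403]
```

View pics/c5.png

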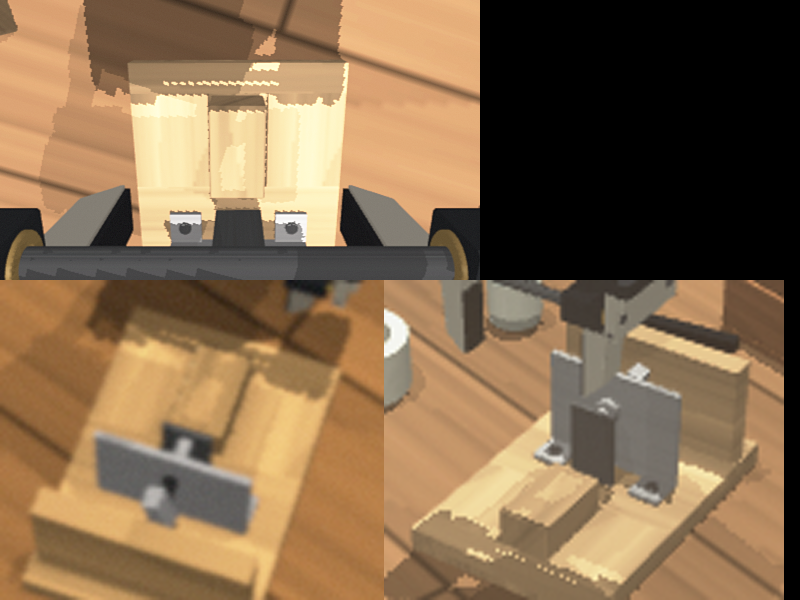

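The pictures show the block flush and square in the pocket, and the bracket and tab undisturbed. Next is the bolt head at about (0.622, 0.0846), first hovering above the gap mouth.

Call:
move_arm:
  rows:
    - [32,10,0,0,-1]
    - [32,10,0,0,-1]
    - [32,10,0,0,-1]
    - [31,10.2,0,0,-1]
    - [0,0,-25,0,-1]
    - [0,0,-20,0,-1]
    - [0,0,-10,0,-1]
    - [0,0,0,0,-1]

```text
time: 9.45
tool_pos: [0.6197, 0.0849, 0.1044]
tool_rot: [3.14, -0.005, -2.835]
contact_force: [-0.2, 0.4, -1.1]
opening: 0.0919
grip_force: 0.0
```

Run:
```python
from base import *
s,w=snap('wrist','w6.png');print(s['tool_pos'],s['tool_rot'],s['contact_force'])
s,a=snap('scene','s6.png');s,d=snap('side','d6.png')
yaw=.308;o=np.array([.5985,.0773]);u=np.array([[np.cos(yaw),np.sin(yaw)],[-np.sin(yaw),np.cos(yaw)]])
print('tcp base',(s['tool_pos'][:2]-o)@u.T)
c=lambda im,x,y,w,h,f:cv2.resize(im[y:y+h,x:x+w],None,fx=f,fy=f,interpolation=2)
O=np.zeros((600,800,3),np.uint8);O[:280,:480]=w[100:380,80:560];O[280:600,:384]=c(a,270,245,120,100,3.2);O[280:600,384:784]=c(d,265,160,125,100,3.2)
cv2.imwrite('pics/c6.png',O[:,:,::-1])
```

```text
[0.6197 0.0849 0.1044] [ 3.14   -0.005  -2.8354] [-0.2149  0.3619 -1.1342]
tcp base [0.0239 0.0002]
```

View pics/c6.png

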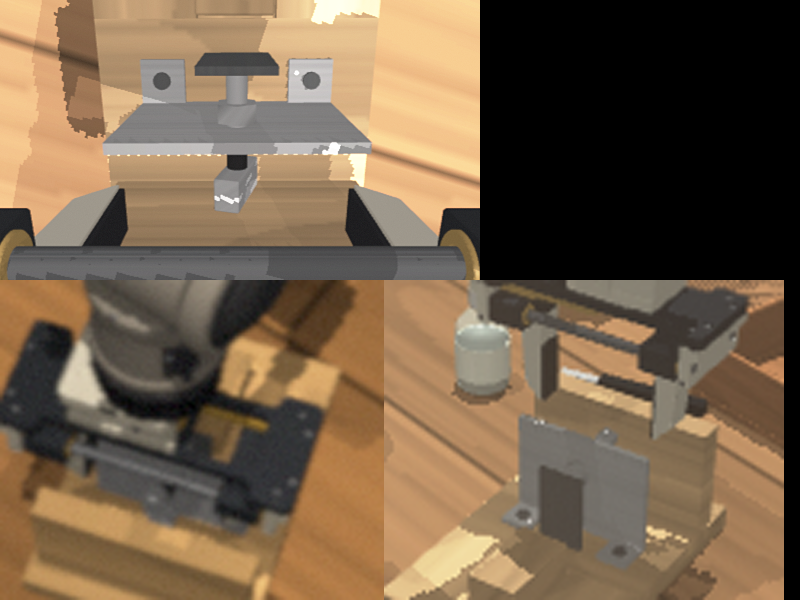

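The tab lies between the open fingers and the fingers sit over the gap, clear of plate and rail. I'll descend in stages and check the force.

Call:
move_arm:
  rows:
    - [0.5,0,-8,0,-1]
    - [0,0,-8,0,-1]
    - [0,0,-8,0,-1]
    - [0,0,0,0,-1]

```text
time: 10.0
tool_pos: [0.6206, 0.0847, 0.0817]
tool_rot: [3.141, -0.003, -2.835]
contact_force: [0.9, 0.6, -0.3]
opening: 0.0917
grip_force: 0.0
```

Call:
move_arm:
  rows:
    - [0,0,-8,0,-1]
    - [0,0,-8,0,-1]
    - [0,0,-6,0,-1]
    - [0,0,0,0,-1]
    - [0,0,0,0,-1]

```text
time: 10.5
tool_pos: [0.6216, 0.0848, 0.0611]
tool_rot: [3.141, -0.0, -2.835]
contact_force: [-0.7, 0.1, -0.2]
opening: 0.0915
grip_force: 0.0
```

Call:
move_arm:
  rows:
    - [0,0,-4,0,-1]
    - [0,0,0,0,1]
    - [0,0,0,0,1]
    - [0,0,0,0,1]
    - [0,0,0,0,1]
    - [0,0,0,0,1]
    - [0,0,0,0,1]
    - [0,0,0,0,1]
    - [0,0,0,0,1]
    - [0,0,0,0,1]
    - [0,0,0,0,1]
    - [0,0,0,0,1]
  newtons: 40

```text
time: 11.7
tool_pos: [0.6211, 0.0856, 0.0569]
tool_rot: [3.14, -0.001, -2.835]
contact_force: [-1.4, 4.5, -1.8]
opening: 0.012
grip_force: 40.0
```

Call:
move_arm:
  rows:
    - [0,0,0,0,1]
    - [0,0,0,0,1]
    - [0,0,0,0,1]

```text
time: 12.0
tool_pos: [0.621, 0.0856, 0.0569]
tool_rot: [3.14, -0.001, -2.835]
contact_force: [-0.6, 5.8, -1.5]
opening: 0.0119
grip_force: 40.0
```

Run:
```python
from base import *
s=monitor.observe();print({k:np.round(s[k],4) for k in('time','tool_pos','tool_rot','contact_force','torque','opening','grip_force')})
w,i=snap('wrist','w7.png')
# seated block: edges in the wrist view are checked in w5 instead
s=json.load(open('w5.json'));im=cv2.imread('pics/w5.png')
yaw=.308;o=np.array([.5985,.0773]);u=np.array([[np.cos(yaw),np.sin(yaw)],[-np.sin(yaw),np.cos(yaw)]])
for k,p,q,z in(('L',(289,215),(289,295),.044),('R',(345,215),(345,295),.044),('near end',(292,297),(342,297),.044),('far',(292,210),(342,210),.044),('deckL',(209,165),(218,280),.018),('deckR',(428,165),(420,280),.018),('front',(215,162),(420,162),.018)):
    e=edge(im,p,q,w=5);Q=(onz('wrist',e,z,s)[:,:2]-o)@u.T;d=np.linalg.svd(Q-Q.mean(0))[2][0];print(k,len(e),Q.mean(0),np.arctan2(d[1],d[0])%np.pi)
```

```text
{'time': np.float64(12.0), 'tool_pos': array([0.621 , 0.0856, 0.0569]), 'tool_rot': array([ 3.1403, -0.0008, -2.8351]), 'contact_force': array([-0.6429,  5.79  , -1.4704]), 'torque': array([1.0112, 0.1732, 0.0151]), 'opening': np.float64(0.0119), 'grip_force': np.float64(39.9909)}
L 29 [-0.087  -0.0199] 0.045120345729237045
R 39 [-0.0885  0.0209] 3.1388385566208754
near end 38 [-0.0551 -0.0012] 1.5684870309461902
far 33 [-0.1206 -0.0008] 1.5959518867026592
deckL 39 [-0.1039 -0.0798] 3.1412898777919414
deckR 39 [-0.1036  0.0802] 3.1387797065988505
front 38 [-0.1498  0.0001] 1.568651531462608
```

Opening is 11.9 mm, equal to the tab's width, at 40 N, so the tab is flat against the jaws and upright. The block measures square and centred in the pocket.

```bash
python3 -c "
from cell import workorder
print(workorder.hand_in())"
```

```text
the job is handed in; nothing more can be done
None
```

The foot block sits flat and square in the pocket, released, and the bolt's tab is pinched upright at 40 N and still held; the job is handed in, but it returned no verdict.

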